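Shim the rocking shaker

TASK

The small white shaker on the lab bench rocks because the screw foot at its front left corner (left as the robot sees it, on the knob side) has lost its rubber pad. Without picking anything up, push the black wedge along the bench, thin end first, under that bare screw just until it is snug and the shaker stands firmly on all four corners, not jacked up; then press down on the top of the housing at that front left corner to check that it no longer rocks, and let go, leaving the shaker where it stands and the things around it undisturbed.

Things in the scene. Friction and masses are not known exactly. Their poses are not given: they have to be found in the camera images.
- shaker: White lab shaker, 1.1-1.6 kg, loose, yaw within 0.3 rad. Origin on the bench midway between its four feet; -x = front (knob, display), +y = robot's left. Housing +-98 mm in x, y, flat top 75 mm up, bare for x -98..-49; behind, a platform up to 107 mm. Four lugs (34 mm wide, out to x = +-134, 31 mm up) hold screws at x +-118, y +-75 mm, 43 mm high; three stand on soft rubber pads.
- bare_stud (a point): Round lower end (12 mm diameter) of the bare vertical screw at shaker x = -118, y = +75 mm, under the front left lug. At rest it hangs free 5 to 6 mm above the bench; a downward push of about 2 N on this corner tips it down.
- check_corner (a point): Point on the housing's flat top, 75 mm up, at shaker x = -75, y = +68 mm: middle of the bare top strip at the front left corner. For the check, press straight down here (within 40 mm) with 4 to 15 N for half a second.
- wedge: Plain black wedge, 45 g, flat on the bench, 80 x 44 mm. Origin centre of underside; +x = thin end (2 mm, at x = +40); upright end face at x = -40 is 18 mm high; top slopes 1 in 5. Starts 10-50 mm short of the screw, up to 15 mm and 0.3 rad off line. Slides with under 0.5 N. Meets the screw with its thin end about 20 mm past it; snug at 23-34 mm past (push 2-5 N); then it jacks. Stays where left.
- foot_front_right: Soft domed rubber pad, 28 mm in diameter, giving about 1 mm under 5 N, under the shaker's front right screw, at shaker x = -118, y = -75 mm, standing on the bench. It moves with the shaker, and its reported pose is the shaker's own origin and axes.
- foot_rear_left: Soft domed rubber pad, 28 mm in diameter, giving about 1 mm under 5 N, under the shaker's rear left screw, at shaker x = +118, y = +75 mm, standing on the bench. It moves with the shaker, and its reported pose is the shaker's own origin and axes.
- foot_rear_right: Soft domed rubber pad, 28 mm in diameter, giving about 1 mm under 5 N, under the shaker's rear right screw, at shaker x = +118, y = -75 mm, standing on the bench; lightly loaded at the start. It moves with the shaker, and its reported pose is the shaker's own origin and axes.
- table: The fixed white bench; its top is the plane z = 0.
- lost_pad: Bystander: the rubber pad that fell off, 28 mm in diameter, 13 mm high, on the bench in front of the shaker, right of the wedge. Origin at the centre of its underside.
- marker: Bystander: marker pen 138 mm long, 14 mm thick, lying along its x on the bench left of the wedge. Origin about mid-length, on the bench.
- media_bottle: Bystander: upright pale glass bottle with a blue cap, 86 mm in diameter, 175 mm high, to the right. Origin at the centre of its underside.
- wide_bottle: Bystander: upright pale plastic bottle with a white cap, 90 mm in diameter, 170 mm high, to the left. Origin at the centre of its underside.
- tube_rack: Bystander: blue rack, 105 x 205 mm and 50 mm high, with capped tubes standing to 103 mm, to the left. Origin at the centre of its underside.
- tip_box: Bystander: blue pipette tip box, 124 x 87 x 86 mm, to the right. Origin at the centre of its underside.
- mouse: Bystander: grey computer mouse, 105 x 60 x 36 mm, near right. Origin at the centre of its underside.
Not all that is in view belongs to the job. What is meant by the wedge is not red, and is the larger of those in its own colour.

How it is judged:
On the way, in this order (a step that is already met when the one before it is completed fails the run):
1. the wedge, lying flat on the bench, carries the bare screw and the three rubber pads all stand on the bench (contact force between wedge and shaker above 0.5 N and contact force between each of foot_front_right, foot_rear_left, foot_rear_right, wedge and table above 0.3 N and y of bare_stud in the frame of wedge between -0.02 and 0.02 m and angle between wedge's own z axis and vertical below 0.03 rad), for 0.2 s.
2. the fingers press the housing top at the front left corner with over 3 N, and the shaker does not rock (all four corners stay carried, tilt under 0.9 degrees) (all of step 1 and contact force between the fingers and shaker above 3 N and horizontal distance between the grasp point and check_corner below 0.045 m and height (world z) of the grasp point above 0.07 m and angle between shaker's own z axis and vertical below 0.016 rad), for 0.2 s.
At the end, for the whole second after the job is handed in: The wedge lies flat under the bare screw (within 20 mm of its centre line), carrying it with over 0.5 N; each of the three rubber pads presses on the bench with over 0.3 N; the shaker is at rest, level within 0.9 degrees, within 25 mm of its start; no bystander has moved 30 mm (all of step 1 and linear speed of each of shaker, wedge below 0.01 m/s and angle between shaker's own z axis and vertical below 0.016 rad and distance of shaker from where it was at the start of the episode below 0.025 m and distance of each of lost_pad, marker, media_bottle, wide_bottle, tube_rack, tip_box, mouse from where it was at the start of the episode below 0.03 m); the robot touches nothing.
It fails at once if the wedge is lifted off the bench or tipped up (height (world z) of wedge above 0.01 m or angle between wedge's own z axis and vertical above 0.25 rad).
It fails at once if the shaker is lifted or shoved 30 mm away (height (world z) of shaker above 0.012 m or distance of shaker from where it was at the start of the episode above 0.03 m).
It fails at once if a bystander is lifted, knocked or pushed 30 mm away (distance of any of lost_pad, marker, media_bottle, wide_bottle, tube_rack, tip_box, mouse from where it was at the start of the episode above 0.03 m).
It also fails if it takes over 53 s, if anything falls off the work surface, if the arm or the gripper's body presses on something with over 40 N, if the wrist force passes 120 N, or if a joint passes its speed limit or range.

ROBOT

A 6-joint arm with a two-finger parallel gripper is mounted at the origin on the work surface. World frame = base frame: x ahead of the robot, y to its left, z up, the work surface at z = 0. Lengths are in m, angles in rad, forces in N, time in s.
With the tool pointing down it reaches from about 0.35 to 0.875 m from the base axis. Payload 15.5 kg.
Tool frame: the origin (TCP) lies at the very end of the fingers, on their centre line; the grasp point (between the pads) lies 19 mm behind it (env.tcp_to_grasp is the distance from the TCP to the grasp point, in m); z points along the fingers, y is the direction in which the jaws open and shut (so a half turn about z gives the same grasp; the last joint's range is limited). The gripper opens to 85 mm and grips with 20 to 120 N. Pads are 22 mm wide; open, the fingers measure 114 mm over their backs; the gripper's body (76 mm by 85 mm) begins 54 mm behind the grasp point. The pads swing forward as they close: fully open they stand 13 mm farther back than shut.
Start: joints at [-1.347, 0.494, 1.345, -0, 1.302, -0.096], TCP at [0.196, -0.594, 0.196] pointing down, gripper open.
Joint ranges: [-2.91, 2.91], [-0.82, 2.16], [0.22, 2.67], [-1.22, 4.37], [0.12, 2.79], [-3.08, 3.08]. Speed limits (rad/s): [1.89, 1.89, 2.57, 3.01, 3.01, 3.01].

INTERFACE

Orientations are given as a unit quaternion [w, x, y, z].
In Python, from cell import monitor, imaging, job, env gives the robot as it stands. The module is installed in compiled form; this text tells all that it offers.
- The arm moves only by the tool jog_arm, never from a script. Its argument "targets" is a list of rows, each an object with "slide": the shift along the tool's x, y, z in cm, a list of three; "rotation": the turn, a rotation vector about the tool's x, y, z in degrees, a list of three; "fingers": the opening, from 0 (shut) to 1 (fully open). In form: [{"slide": [x, y, z], "rotation": [rx, ry, rz], "fingers": fingers}, ...]. A call has 1 to 20 rows; each row shifts and turns the commanded pose from where the row before left it, along the tool's axes as they then stand; what a row does not reach is not made up. A row lasts 1/12 s, in which the tool goes at most 41.7 mm and 7.16 degrees, less where a joint would pass 70% of its speed; a pose out of reach is approached as far as the arm can. A call is refused whole if a number of a shift passes 4.17 or a number of a turn 7.16, either way. A call with a gripper value outside its range is refused whole. The fingers move at their own pace and stop on an object; "squeeze" is the grip in N (left out, the last holds). Time passes only in rows, so rows that do not move let the fingers close. It gives the time, the measured TCP pose, the force and the opening at its end, in the units of the state.
- monitor.get_state(): the state, without advancing time (a new reading comes with each control period).
- imaging.snapshot(name): name is "side" or "top" or "wrist"; returns (picture, depth): 420x560x3 uint8, blue, green, red; 420x560 float32, m along the optical axis (not along the pixel's ray), 0 where there is no reading.
- imaging.camera_params(name): a dict with "fx", "fy", "cx", "cy" (pixels), "world_to_cam" (4x4, takes a point from world to camera coordinates). Camera axes: x right, y up, looking along -z (the intrinsics and any distortion apply to the point x, -y, -z); pixel columns grow to the right and rows downward; lengths in m; the calibration is good to about 2 mm. A picture is of the moment at which its call begins: read the wrist's pose just before it. camera_params takes no time and is no camera call; for the wrist camera it gives the pose at the moment of the call.
- job.finish_job(): hands the job in, once; it reports no verdict.
The state is a dict: "t": time; "q": joint angles; "qd": joint speeds; "effort": joint torques, N m; "tcp_pos": TCP position; "tool_rot": TCP orientation; "contact_force": force on the tool from outside, world axes, zero at the start; "wrist_torque": the same for the moment, N m; "grip_width": finger opening in m.
Only numpy, scipy, OpenCV 4.12 (cv2) and the standard library are available. Lean on these libraries where they do the work, as an engineer would, in place of code of your own. Each camera call takes 0.05 s, during which the arm holds its last target. There are 200 camera calls.

## Working session

There is one attempt and no reset: what is moved stays moved. The work goes in short steps, Python scripts to look and compute and a tool call to move; the robot and the scene stay as the last step left them, time stands still between calls to the robot, and variables do not carry over. Pictures are saved under pics/ and viewed, about 8 in all and at most 12, crops included, and the job is handed in when it is done.

Besides the shell and the picture viewer there is one more tool, called after ">>>" as a command line: name --argument value ..., lists and objects as JSON in quotes. jog_arm: Moves the arm, as the interface text tells. Its arguments: {"type":"object","properties":{"targets":{"type":"array","items":{"type":"object","properties":{"slide":{"type":"array","items":{"type":"number"}},"rotation":{"type":"array","items":{"type":"number"}},"fingers":{"type":"number"}}}},"squeeze":{"type":"number"}},"required":["targets"]}

```bash
mkdir -p pics
cat > h.py <<'E'
import numpy as np, cv2
from cell import monitor, imaging, job, env
def world(name,d,P=None):
    P=P or imaging.camera_params(name)
    v,u=np.mgrid[0:d.shape[0],0:d.shape[1]]
    c=np.stack([(u-P['cx'])/P['fx']*d,-(v-P['cy'])/P['fy']*d,-d,np.ones_like(d)],-1)
    return (c@np.linalg.inv(P['world_to_cam']).T)[...,:3]
E
python3 - <<'E'
from h import *
s=monitor.get_state();print(s)
for n in['top','side']:
    P=imaging.camera_params(n);print(n,P)
    b,d=imaging.snapshot(n);cv2.imwrite(f'pics/{n}1.png',b);np.savez(f'{n}1.npz',b=b,d=d,w=world(n,d,P))
E
```

```text
{'t': 0.0, 'q': array([-1.34750228e+00,  4.94170331e-01,  1.34612422e+00,  1.07850591e-05,
        1.30250099e+00, -9.54977627e-02]), 'qd': array([-4.70875852e-05, -1.42250349e-04,  1.97451021e-03, -3.94976272e-04,
       -1.57699338e-03, -1.24893419e-03]), 'effort': array([ 5.42390204e-03, -8.82149076e+01, -3.83862984e+01,  2.48852921e-04,
        9.97432944e-03, -2.75460150e-05]), 'tcp_pos': array([ 0.19580673, -0.59311694,  0.19561061]), 'tool_rot': array([-6.00549580e-04,  9.87323395e-01,  1.58720355e-01, -3.32169364e-05]), 'contact_force': array([-0.84705643,  0.00091215, -0.52703163]), 'wrist_torque': array([ 0.01956017, -0.01774572,  0.02604476]), 'grip_width': 0.08505477834434882}
top {'fx': 406.93973419160466, 'fy': 406.93973419160466, 'cx': 285.86401292692204, 'cy': 212.2635098476564, 'world_to_cam': array([[ 3.37477136e-03, -9.99824406e-01, -1.84327937e-02,
         8.28451680e-02],
       [ 9.89476118e-01,  6.72245888e-04,  1.44694714e-01,
        -5.70067272e-01],
       [-1.44656915e-01, -1.87271207e-02,  9.89304641e-01,
        -1.00186160e+00],
       [ 0.00000000e+00,  0.00000000e+00,  0.00000000e+00,
         1.00000000e+00]])}
side {'fx': 486.19981751664955, 'fy': 486.19981751664955, 'cx': 279.596369281245, 'cy': 209.40829797948618, 'world_to_cam': array([[ 0.99308918, -0.11733641, -0.00245736, -0.52544251],
       [ 0.06384671,  0.52256768,  0.85020387, -0.12705783],
       [-0.09847573, -0.84448516,  0.52644786, -1.56495758],
       [ 0.        ,  0.        ,  0.        ,  1.        ]])}
```

View pics/top1.png

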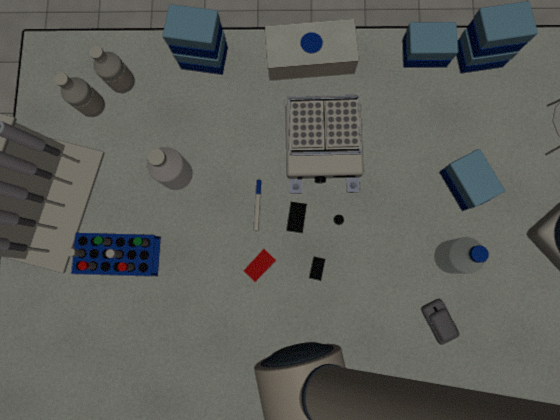

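View pics/side1.png

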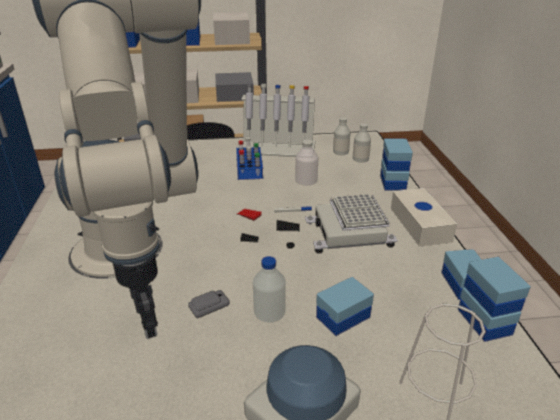

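Candidates: black at (297,217), larger; black at (317,268), smaller; red at (260,265). The wedge is the one at (297,217), the larger of the two black ones, just short of the front-left lug at (295,186). I'll confirm in a crop and measure.

Run:
```python
from h import *
f=np.load('top1.npz');b,w=f['b'],f['w']
x0,y0,x1,y1=225,150,385,270
cv2.imwrite('pics/crop1.png',cv2.resize(b[y0:y1,x0:x1],None,fx=5,fy=5,interpolation=cv2.INTER_CUBIC))
g=b.max(-1)
m=(g<60).astype(np.uint8)
n,l,st,c=cv2.connectedComponentsWithStats(m)
for i in range(1,n):
    if st[i,4]>15 and 235<c[i,0]<370 and 150<c[i,1]<290:
        p=w[l==i]
        r=cv2.minAreaRect((p[:,:2]*1000).astype(np.float32))
        print(i,c[i].round(1),st[i,4],p.mean(0).round(4),p[:,2].min().round(4),p[:,2].max().round(4),r)
        if st[i,4]>250:
            A=np.c_[p[:,:2],np.ones(len(p))];print('slope',np.linalg.lstsq(A,p[:,2],rcond=None)[0])
# shaker housing+platform
z=w[...,2];roi=np.zeros_like(m);roi[85:200,270:380]=1
for lo,hi in((.066,.085),(.095,.115),(.02,.045)):
    mm=((z>lo)&(z<hi)&(roi>0))
    p=w[mm];print(lo,len(p),cv2.minAreaRect((p[:,:2]*1000).astype(np.float32)),p.mean(0))
mm=((z>.06)&(roi>0));p=w[mm];R=cv2.minAreaRect((p[:,:2]*1000).astype(np.float32));print('house',R)
# lugs
for uu in((285,306),(344,363)):
    mm=((z>.022)&(z<.05));k=np.zeros_like(mm);k[176:196,uu[0]:uu[1]]=1
    p=w[mm&k];print('lug',len(p),p.min(0).round(4),p.max(0).round(4),p.mean(0).round(4))
    for zz in(.037,.047):pass
    q=p[p[:,2]>.037];print(' screw',len(q),q.mean(0).round(4) if len(q) else '')
```

```text
129 [325.1 150. ] 145 [ 0.7199 -0.0142  0.0907] 0.0847 0.1009 ((720.4812622070312, -12.894355773925781), (167.05398559570312, 11.13189697265625), 88.13663482666016)
143 [343.4 175.9] 74 [ 0.6616 -0.0629  0.0574] 0.0441 0.0661 ((661.482666015625, -64.56929779052734), (3.125643253326416, 81.0861587524414), 1.0030452013015747)
144 [312.7 178. ] 131 [0.6557 0.0157 0.0592] 0.0386 0.0689 ((653.9181518554688, 29.622854232788086), (98.1224594116211, 16.22909927368164), 89.91744232177734)
156 [296.2 216.9] 473 [0.5622 0.0572 0.0113] -0.005 1.0752 ((512.3323974609375, 64.69979858398438), (42.61387634277344, 184.87083435058594), 81.6168212890625)
slope [-0.75782329 -0.0453575   0.43995822]
162 [338.4 219.2] 80 [ 0.5561 -0.0537  0.0111] 0.0005 0.016 ((555.6981201171875, -53.91190719604492), (24.82470703125, 24.91230583190918), 4.27473258972168)
192 [316.7 268.1] 264 [0.4286 0.0039 0.0063] -0.0041 0.0145 ((429.0505065917969, 3.9414520263671875), (30.932342529296875, 57.24996566772461), 77.27645874023438)
slope [-0.19948891  0.03922535  0.09166341]
0.066 1815 ((755.5096435546875, -12.396598815917969), (212.6643829345703, 195.21649169921875), 1.311358094215393) [ 0.70006936 -0.00984104  0.07170477]
0.095 3384 ((785.2097778320312, -11.303024291992188), (149.4932403564453, 173.1709747314453), 1.2149348258972168) [ 0.78221576 -0.01188745  0.10357622]
0.02 437 ((759.439208984375, -9.920234680175781), (268.5067443847656, 191.55633544921875), 1.2102868556976318) [ 0.66019053 -0.01079148  0.02974506]
house ((641.363525390625, -15.383804321289062), (440.38134765625, 196.45587158203125), 1.5965399742126465)
lug 203 [0.6235 0.0345 0.0221] [0.6615 0.0813 0.049 ] [0.6439 0.0607 0.0294]
 screw 27 [0.6542 0.0602 0.0418]
lug 199 [ 0.6266 -0.1077  0.0229] [ 0.6649 -0.0657  0.0499] [ 0.6465 -0.0883  0.0309]
 screw 28 [ 0.6538 -0.0882  0.0432]
```

View pics/crop1.png

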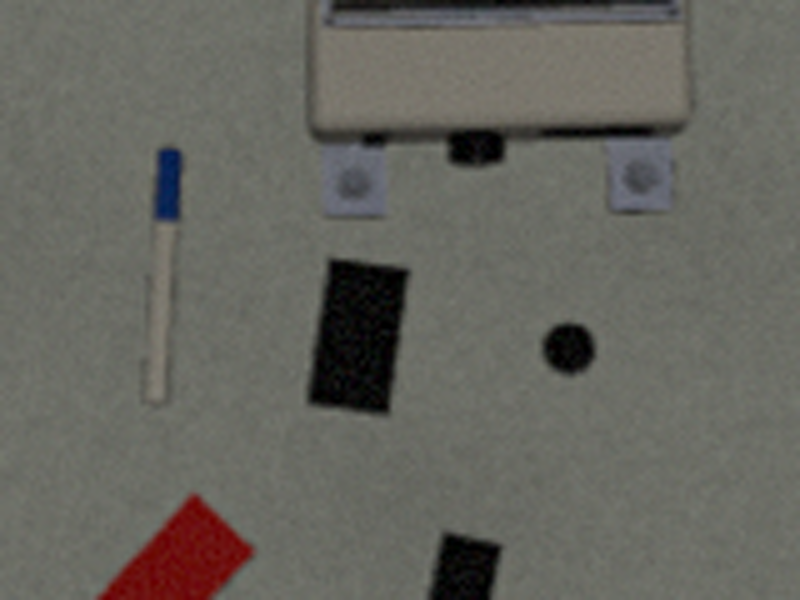

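The crop shows the black wedge (crop corners (330,261), (410,269), (388,412), (310,402)), with the bare screw's lug ahead at (353,183) and the other front screw at (640,177). The black piece on the bench is the larger of the two, so it is confirmed. Next I convert these with known heights.

```bash
cat >> h.py <<'E'
def hit(name,u,v,z,P=None):
    P=P or imaging.camera_params(name)
    M=np.linalg.inv(P['world_to_cam']);d=M[:3,:3]@[(u-P['cx'])/P['fx'],-(v-P['cy'])/P['fy'],-1];o=M[:3,3]
    return o+d*(z-o[2])/d[2]
E
python3 - <<'E'
from h import *
f=lambda a,b,z:hit('top',225+(a-2)/5,150+(b-2)/5,z)
print('screwL',f(353,183,.043),'screwR',f(640,177,.043))
q=[f(330,261,.002),f(410,269,.002),f(388,412,.018),f(310,402,.018)]
for p in q:print('wedge',p.round(4))
t=(q[0]+q[1])/2;r=(q[2]+q[3])/2;print('thin',t,'thick',r,'yaw',np.degrees(np.arctan2(*(t-r)[1::-1])),np.linalg.norm((t-r)[:2]))
print('pad',f(569,349,.013),'red corner',f(252,550,.005),f(195,494,.005),'marker end',f(155,403,.01),'blk2',f(445,534,.01),f(500,545,.01))
w=np.load('top1.npz')['w'];print('bench z',np.median(w[225:240,265:280,2]),np.median(w[225:240,315:330,2]))
d=np.load('top1.npz')['w'][210:225,290:302]
# slope along x from depth
ok=abs(d[...,2])<.03;p=d[ok];print(np.linalg.lstsq(np.c_[p[:,:2],np.ones(len(p))],p[:,2],rcond=None)[0])
E
```

```text
screwL [0.63794344 0.06006437 0.043     ] screwR [ 0.64102377 -0.08805985  0.043     ]
wedge [0.6041 0.0722 0.002 ]
wedge [0.5997 0.0294 0.002 ]
wedge [0.5215 0.0417 0.018 ]
wedge [0.5267 0.0824 0.018 ]
thin [0.60191385 0.0508144  0.002     ] thick [0.52408599 0.06205122 0.018     ] yaw -8.215615104935086 0.07863486595172889
pad [ 0.5553311  -0.05345158  0.013     ] red corner [0.45022051 0.11270173 0.005     ] [0.47937052 0.14287819 0.005     ] marker end [0.52683725 0.16413645 0.01      ] blk2 [0.4586302  0.01206341 0.01      ] [ 0.45302085 -0.01644585  0.01      ]
bench z -0.0011741664817095376 -0.0007410432587529048
[-0.21599436  0.04532114  0.12800201]
```

>>> jog_arm --targets '[{"slide": [0,0,-2],"rotation": [0,0,6.4],"fingers": 0},{"slide": [0,0,-2],"rotation": [0,0,6.4],"fingers": 0},{"slide": [0,0,-1],"rotation": [0,0,6.4],"fingers": 0},{"slide": [1.5,-3.5,0],"rotation": [0,0,0],"fingers": 0},{"slide": [1.5,-3.5,0],"rotation": [0,0,0],"fingers": 0},{"slide": [1.5,-3.5,0],"rotation": [0,0,0],"fingers": 0},{"slide": [1.5,-3.5,0],"rotation": [0,0,0],"fingers": 0},{"slide": [1.5,-3.5,0],"rotation": [0,0,0],"fingers": 0},{"slide": [1.5,-3.5,0],"rotation": [0,0,0],"fingers": 0},{"slide": [1.5,-3.5,0],"rotation": [0,0,0],"fingers": 0},{"slide": [1.5,-3.5,0],"rotation": [0,0,0],"fingers": 0},{"slide": [1.5,-3.5,0],"rotation": [0,0,0],"fingers": 0},{"slide": [1.5,-3.5,0],"rotation": [0,0,0],"fingers": 0},{"slide": [1.5,-3.5,0],"rotation": [0,0,0],"fingers": 0},{"slide": [1.5,-3.5,0],"rotation": [0,0,0],"fingers": 0},{"slide": [1.5,-3.5,0],"rotation": [0,0,0],"fingers": 0},{"slide": [1.5,-3.5,0],"rotation": [0,0,0],"fingers": 0},{"slide": [0,0,0],"rotation": [0,0,0],"fingers": 0}]'

```text
t: 1.6
tcp_pos: [0.4153, -0.1017, 0.2461]
tool_rot: [-0.001, 1.0, -0.006, 0.0]
contact_force: [-1.3, -0.3, -0.4]
grip_width: -0.0002
```

>>> jog_arm --targets '[{"slide": [1.4,-3.3,0],"rotation": [0,0,0],"fingers": 0},{"slide": [1.4,-3.3,0],"rotation": [0,0,0],"fingers": 0},{"slide": [1.4,-3.3,0],"rotation": [0,0,0],"fingers": 0},{"slide": [1.4,-3.3,0],"rotation": [0,0,0],"fingers": 0},{"slide": [1.2,-3.2,0],"rotation": [0,0,0],"fingers": 0},{"slide": [0,0,3],"rotation": [0,0,0],"fingers": 0},{"slide": [0,0,3.5],"rotation": [0,0,0],"fingers": 0},{"slide": [0,0,3.5],"rotation": [0,0,0],"fingers": 0},{"slide": [0,0,3.5],"rotation": [0,0,0],"fingers": 0},{"slide": [0,0,0],"rotation": [0,0,0],"fingers": 0},{"slide": [0,0,0],"rotation": [0,0,0],"fingers": 0}]'

```text
t: 2.52
tcp_pos: [0.4834, 0.0558, 0.1106]
tool_rot: [0.0, 1.0, -0.008, -0.002]
contact_force: [-0.4, -1.0, 0.3]
grip_width: 0.0
```

Run:
```python
from h import *
s=monitor.get_state();print(s['tcp_pos'],s['tool_rot'],s['contact_force'])
P=imaging.camera_params('wrist');b,d=imaging.snapshot('wrist');np.savez('w1.npz',b=b,d=d);cv2.imwrite('pics/w1.png',b)
import pickle;pickle.dump(P,open('w1.pkl','wb'))
```

```text
[0.48344239 0.05581124 0.11062402] [ 8.12188507e-06  9.99964903e-01 -8.16915938e-03 -1.85965470e-03] [-0.36634938 -0.97223541  0.29418056]
```

View pics/w1.png

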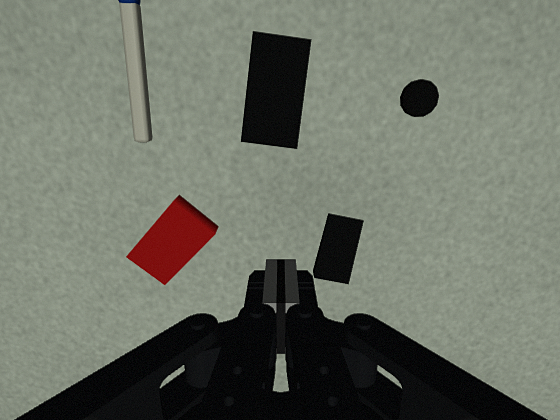

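The wrist view shows the wedge with corners at (253,31), (311,39), (297,149), (241,141). The shut fingertips are at about (281,265), and the small black decoy is at (338,248).

Run:
```python
from h import *
import pickle;P=pickle.load(open('w1.pkl','rb'))
f=lambda u,v,z:hit('wrist',u,v,z,P)
q=[f(253,31,.002),f(311,39,.002),f(297,149,.018),f(241,141,.018)]
t=(q[0]+q[1])/2;r=(q[2]+q[3])/2
for p in q:print(p.round(4))
print(t.round(4),r.round(4),np.degrees(np.arctan2(*(t-r)[1::-1])),np.linalg.norm((t-r)[:2]))
print('decoy',f(328,213,.01),f(363,220,.01))
```

```text
[0.6076 0.0756 0.002 ]
[0.6015 0.0323 0.002 ]
[0.5218 0.0436 0.018 ]
[0.5287 0.087  0.018 ]
[0.6046 0.0539 0.002 ] [0.5253 0.0653 0.018 ] -8.151516278702688 0.08009557497928484
decoy [0.46540202 0.01679205 0.01      ] [ 0.45850385 -0.01349618  0.01      ]
```

>>> jog_arm --targets '[{"slide": [0,-0.6,3],"rotation": [0,0,0],"fingers": 0},{"slide": [0,0,3],"rotation": [0,0,0],"fingers": 0},{"slide": [0,0,2.5],"rotation": [0,0,0],"fingers": 0},{"slide": [0,0,1.3],"rotation": [0,0,0],"fingers": 0},{"slide": [0,0,0.7],"rotation": [0,0,0],"fingers": 0},{"slide": [0,0,0],"rotation": [0,0,0],"fingers": 0},{"slide": [0.8,0,0],"rotation": [0,0,0],"fingers": 0},{"slide": [0.8,0,0],"rotation": [0,0,0],"fingers": 0},{"slide": [0.4,0,0],"rotation": [0,0,0],"fingers": 0},{"slide": [0.4,0,0],"rotation": [0,0,0],"fingers": 0},{"slide": [0.4,0,0],"rotation": [0,0,0],"fingers": 0},{"slide": [0.4,0,0],"rotation": [0,0,0],"fingers": 0},{"slide": [0.4,0,0],"rotation": [0,0,0],"fingers": 0},{"slide": [0.4,0,0],"rotation": [0,0,0],"fingers": 0},{"slide": [0.4,0,0],"rotation": [0,0,0],"fingers": 0},{"slide": [0.4,0,0],"rotation": [0,0,0],"fingers": 0},{"slide": [0.4,0,0],"rotation": [0,0,0],"fingers": 0},{"slide": [0.4,0,0],"rotation": [0,0,0],"fingers": 0},{"slide": [0,0,0],"rotation": [0,0,0],"fingers": 0}]'

```text
t: 4.15
tcp_pos: [0.5416, 0.0609, 0.0062]
tool_rot: [-0.0, 1.0, -0.008, 0.0]
contact_force: [0.2, -0.6, -0.5]
grip_width: -0.0001
```

Run:
```python
from h import *
import pickle
s=monitor.get_state();print(s['tcp_pos'],s['tool_rot'],s['contact_force'])
P=imaging.camera_params('wrist');b,d=imaging.snapshot('wrist');cv2.imwrite('pics/w2.png',b);pickle.dump(P,open('w2.pkl','wb'))
```

```text
[0.54159388 0.06093564 0.00619216] [-3.64991552e-06  9.99966484e-01 -8.17858259e-03  3.75668438e-04] [ 0.2338494  -0.5691006  -0.49084222]
```

View pics/w2.png

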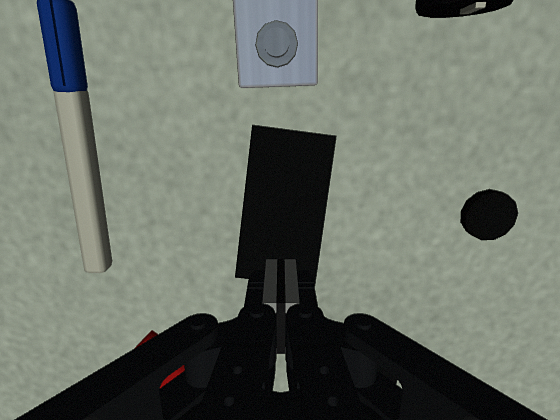

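The wedge's thin end is now at (252,125)-(336,135) and its rear left corner at (236,277). It is still yawed. The screw head is at (277,43) and the lug front edge at row 86.

Run:
```python
from h import *
import pickle;P=pickle.load(open('w2.pkl','rb'))
f=lambda u,v,z:hit('wrist',u,v,z,P)
for n,a in dict(tl=(252,125,.002),tr=(336,135,.002),rl=(236,277,.018),rrside=(320,270,.017),screw=(277,43,.043),lugL=(238,87,.031),lugR=(317,84,.031)).items():print(n,f(*a).round(4))
```

```text
tl [0.6073 0.0758 0.002 ]
tr [0.6015 0.0324 0.002 ]
rl [0.5281 0.0866 0.018 ]
rrside [0.5311 0.0409 0.017 ]
screw [0.6407 0.0619 0.043 ]
lugL [0.6256 0.0786 0.031 ]
lugR [0.6262 0.0455 0.031 ]
```

Run:
```python
from h import *
import pickle
P=pickle.load(open('w2.pkl','rb'))
for v in(258,260,265,303):
  for z in(.006,.02):print(v,z,hit('wrist',281,v,z,P).round(4))
for p in((.5416,.0609,.0062),(.5416,.0609,.025)):
    c=P['world_to_cam']@np.r_[p,1];print(P['cx']+P['fx']*c[0]/-c[2],P['cy']-P['fy']*c[1]/-c[2],c)
f=np.load('w1.npz');print(f['d'][262:320:6,274],f['d'][262:320:6,290])
s=monitor.get_state();print(s['tcp_pos'],s['contact_force'],s['wrist_torque'])
P=imaging.camera_params('top');b,d=imaging.snapshot('top');w=world('top',d,P)
cv2.imwrite('pics/crop2.png',cv2.resize(b[150:270,225:385],None,fx=5,fy=5,interpolation=cv2.INTER_CUBIC))
```

```text
258 0.006 [0.5331 0.062  0.006 ]
258 0.02 [0.5402 0.0619 0.02  ]
260 0.006 [0.5318 0.0621 0.006 ]
260 0.02 [0.539 0.062 0.02 ]
265 0.006 [0.5286 0.0621 0.006 ]
265 0.02 [0.5361 0.062  0.02  ]
303 0.006 [0.5032 0.0625 0.006 ]
303 0.02 [0.5126 0.0624 0.02  ]
282.78502967566243 244.54711465156862 [ 0.00133788 -0.02134248 -0.19527773  1.        ]
283.0121937911944 260.019688164858 [ 0.00133208 -0.02731749 -0.17745249  1.        ]
[0.15103024 0.14528598 0.14133742 0.13673133 0.13242643 0.12873432
 0.12496216 0.12211906 0.1169229  0.11351009] [0.15153393 0.14629948 0.14042972 0.13727492 0.13326338 0.12943603
 0.12475085 0.12147292 0.11674917 0.11245371]
[0.54102726 0.06093307 0.00614632] [-1.16310477 -0.29949168 -0.2851445 ] [0.02135918 0.01435633 0.0085244 ]
```

View pics/crop2.png

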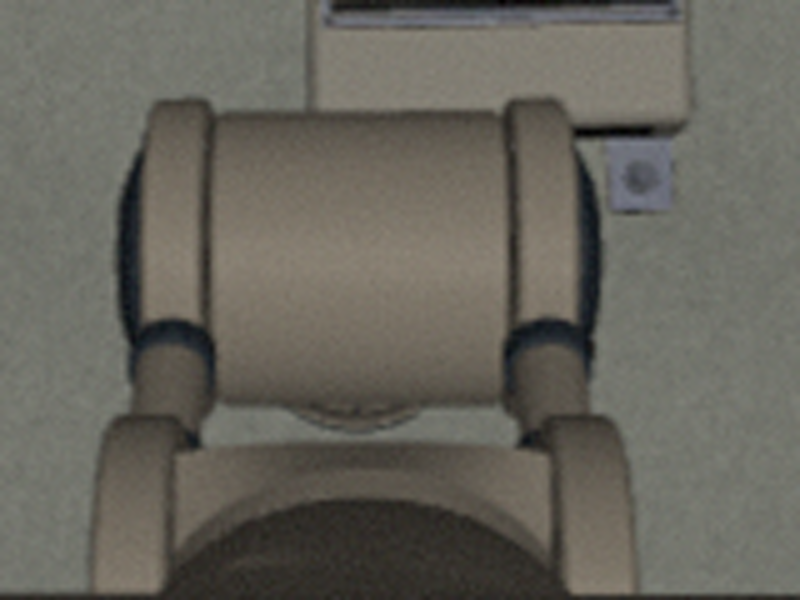

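Run:
```python
from h import *
import pickle
P=pickle.load(open('w1.pkl','rb'));f=np.load('w1.npz');w=world('wrist',f['d'],P)
t=np.array([.48344,.05581,.11062])
for v in(100,200,240,246,250,254,256,258,260,262,265,270,280,290,300,310,330):print(v,(w[v,273]).round(4),(w[v,273]-t).round(4),(w[v,290]-t).round(4))
s=monitor.get_state();P2=imaging.camera_params('wrist');b,d=imaging.snapshot('wrist');w2=world('wrist',d,P2)
print(s['tcp_pos'])
for v in(200,240,250,254,258,260,265,270,280,290,300):print(v,(w2[v,273]).round(4),w2[v,245].round(4))
print(P2['fx'],P2['cx'],P2['cy'],np.linalg.inv(P2['world_to_cam']).round(4))
```

```text
100 [0.5585 0.0616 0.0109] [ 0.0751  0.0058 -0.0997] [ 0.0748 -0.0072 -0.1001]
200 [4.747e-01 6.380e-02 1.000e-04] [-0.0088  0.008  -0.1105] [-0.0088 -0.0069 -0.1097]
240 [4.366e-01 6.470e-02 4.000e-04] [-0.0468  0.0089 -0.1103] [-0.0476 -0.0066 -0.1114]
246 [4.306e-01 6.480e-02 3.000e-04] [-0.0528  0.009  -0.1103] [-0.0533 -0.0065 -0.1108]
250 [0.4271 0.0649 0.0013] [-0.0564  0.0091 -0.1093] [-0.0573 -0.0065 -0.1107]
254 [0.4226 0.065  0.0005] [-0.0608  0.0092 -0.1101] [-0.061  -0.0065 -0.1099]
256 [0.4207 0.065  0.0007] [-0.0628  0.0092 -0.1099] [-0.0631 -0.0065 -0.11  ]
258 [ 4.182e-01  6.510e-02 -2.000e-04] [-0.0653  0.0093 -0.1108] [-0.0652 -0.0064 -0.1102]
260 [0.4954 0.0602 0.152 ] [0.0119 0.0044 0.0414] [ 0.0114 -0.0031  0.0405]
262 [0.4955 0.0601 0.1541] [0.0121 0.0043 0.0434] [ 0.0113 -0.0031  0.0423]
265 [0.4953 0.0601 0.1564] [0.0119 0.0043 0.0458] [ 0.011  -0.003   0.0444]
270 [0.495  0.06   0.1601] [0.0115 0.0042 0.0495] [ 0.012  -0.0029  0.0505]
280 [0.4949 0.0599 0.168 ] [0.0115 0.0041 0.0574] [ 0.0113 -0.0027  0.0574]
290 [0.495  0.0597 0.1753] [0.0115 0.0039 0.0647]
[... 396 characters left out ...]
.5419 0.0662 0.0157] [0.542  0.0813 0.0154]
254 [0.5397 0.0663 0.0161] [0.5401 0.0813 0.0163]
258 [0.5371 0.0663 0.0156] [0.5387 0.0811 0.0183]
260 [0.5521 0.0653 0.047 ] [0.5366 0.0814 0.0164]
265 [0.5519 0.0653 0.0512] [0.5339 0.0815 0.017 ]
270 [0.552  0.0652 0.0557] [0.5311 0.0816 0.0175]
280 [0.5522 0.065  0.0641] [5.148e-01 8.410e-02 3.000e-04]
290 [0.5518 0.0649 0.0707] [ 0.5073  0.0845 -0.0007]
300 [0.5521 0.0647 0.0777] [0.5472 0.0757 0.0701]
346.53329344246686 280.4108716486571 206.67346072814192 [[-1.640e-02  9.477e-01  3.186e-01  6.231e-01]
 [-9.999e-01 -1.550e-02 -5.500e-03  6.090e-02]
 [-3.000e-04 -3.187e-01  9.479e-01  1.844e-01]
 [ 0.000e+00  0.000e+00  0.000e+00  1.000e+00]]
```

The wedge has not moved. The wrist depth puts the finger ends about 41 mm above the reported TCP. I'll cross-check that with the side camera.

Run:
```python
from h import *
P=imaging.camera_params('side')
def proj(p):
    c=P['world_to_cam']@np.r_[p,1];return np.array([P['cx']+P['fx']*c[0]/-c[2],P['cy']-P['fy']*c[1]/-c[2]])
s=monitor.get_state();b,d=imaging.snapshot('side')
x0,y0,x1,y1=200,140,360,260
c=cv2.resize(b[y0:y1,x0:x1],None,fx=5,fy=5,interpolation=cv2.INTER_CUBIC)
for p,col in((s['tcp_pos'],(0,0,255)),(s['tcp_pos']+[0,0,.041],(0,255,0))):
    q=((proj(p)-[x0,y0]+.5)*5).astype(int);cv2.circle(c,tuple(map(int,q)),6,col,2);print(q)
cv2.imwrite('pics/side2.png',c)
a=np.load('side1.npz');print('start tcp in side1',proj([.1958,-.5931,.1956]),proj([.1958,-.5931,.2366]))
w=a['w'];m=(np.hypot(w[...,0]-.196,w[...,1]+.593)<.07)&(w[...,2]>.12);print('lowest gripper z at start',np.sort(w[m][:,2])[:10].round(4))
```

```text
[406 430]
[406 380]
start tcp in side1 [149.7230922  337.45043625] [146.74836799 322.65677544]
lowest gripper z at start [0.2436 0.2443 0.2449 0.2456 0.2457 0.2463 0.2468 0.2468 0.247  0.2485]
```

View pics/side2.png

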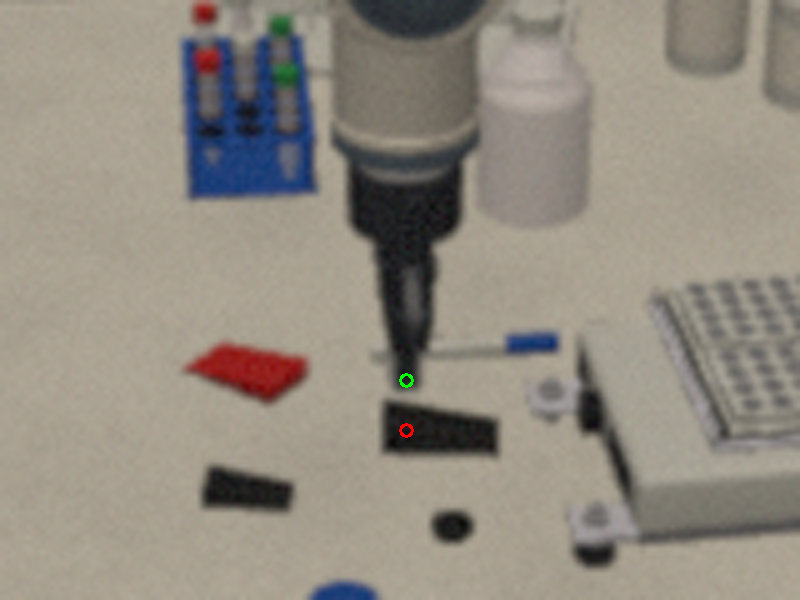

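Confirmed by the side view: the finger ends are at (405,385), just above the wedge. The green mark (reported TCP + 41 mm) fits and the red mark (reported TCP) does not. So the real finger ends are about 41 mm short of the reported TCP, and I'll apply that offset. First I back off, then go down.

>>> jog_arm --targets '[{"slide": [-2,0,0],"rotation": [0,0,0],"fingers": 0},{"slide": [-2,0,0],"rotation": [0,0,0],"fingers": 0},{"slide": [-1.8,-0.2,0],"rotation": [0,0,0],"fingers": 0},{"slide": [0,0,1],"rotation": [0,0,0],"fingers": 0},{"slide": [0,0,1],"rotation": [0,0,0],"fingers": 0},{"slide": [0,0,1],"rotation": [0,0,0],"fingers": 0},{"slide": [0,0,0.5],"rotation": [0,0,0],"fingers": 0},{"slide": [0,0,0.3],"rotation": [0,0,0],"fingers": 0},{"slide": [0,0,0.2],"rotation": [0,0,0],"fingers": 0},{"slide": [0,0,0],"rotation": [0,0,0],"fingers": 0},{"slide": [0,0,0],"rotation": [0,0,0],"fingers": 0}]'

```text
t: 5.27
tcp_pos: [0.4829, 0.0639, -0.0338]
tool_rot: [-0.0, 1.0, -0.008, 0.0]
contact_force: [0.3, -0.3, 0.4]
grip_width: -0.0
```

Run:
```python
from h import *
s=monitor.get_state();print(env.tcp_to_grasp,s['tcp_pos'],s['contact_force'])
P=imaging.camera_params('wrist');b,d=imaging.snapshot('wrist');w=world('wrist',d,P)
for v in(256,258,259,260,261,262,264):print(v,w[v,273].round(4),w[v,290].round(4))
```

```text
0.0187 [ 0.482868    0.063902   -0.03380417] [ 0.28959554 -0.2923911   0.39403071]
256 [4.928e-01 6.840e-02 1.000e-04] [0.493  0.0606 0.0006]
258 [0.4926 0.0684 0.0017] [0.492  0.0606 0.0006]
259 [0.4941 0.0683 0.0056] [0.4943 0.0607 0.0063]
260 [0.4943 0.0683 0.0069] [0.4942 0.0608 0.007 ]
261 [0.494  0.0683 0.0073] [0.5653 0.0638 0.1445]
262 [0.4938 0.0683 0.0078] [0.4939 0.0608 0.0082]
264 [0.4946 0.0682 0.0112] [0.4944 0.0609 0.0111]
```

>>> jog_arm --targets '[{"slide": [1,0,0],"rotation": [0,0,0],"fingers": 0},{"slide": [1,0,0],"rotation": [0,0,0],"fingers": 0},{"slide": [0.4,0,0],"rotation": [0,0,0],"fingers": 0},{"slide": [0.4,0,0],"rotation": [0,0,0],"fingers": 0},{"slide": [0.2,0,0],"rotation": [0,0,0],"fingers": 0},{"slide": [0.2,0,0],"rotation": [0,0,0],"fingers": 0},{"slide": [0.2,0,0],"rotation": [0,0,0],"fingers": 0},{"slide": [0.2,0,0],"rotation": [0,0,0],"fingers": 0},{"slide": [0.2,0,0],"rotation": [0,0,0],"fingers": 0},{"slide": [0.2,0,0],"rotation": [0,0,0],"fingers": 0},{"slide": [0.2,0,0],"rotation": [0,0,0],"fingers": 0},{"slide": [0.2,0,0],"rotation": [0,0,0],"fingers": 0},{"slide": [0.2,0,0],"rotation": [0,0,0],"fingers": 0},{"slide": [0.2,0,0],"rotation": [0,0,0],"fingers": 0},{"slide": [0.2,0,0],"rotation": [0,0,0],"fingers": 0},{"slide": [0.2,0,0],"rotation": [0,0,0],"fingers": 0},{"slide": [0.2,0,0],"rotation": [0,0,0],"fingers": 0},{"slide": [0,0,0],"rotation": [0,0,0],"fingers": 0}]'

```text
t: 6.82
tcp_pos: [0.5372, 0.063, -0.0338]
tool_rot: [-0.0, 1.0, -0.008, 0.0]
contact_force: [-0.1, 0.2, 0.2]
grip_width: 0.0001
```

Run:
```python
from h import *
import pickle
s=monitor.get_state();print(s['tcp_pos'],s['contact_force'])
P=imaging.camera_params('wrist');b,d=imaging.snapshot('wrist');cv2.imwrite('pics/w3.png',b);pickle.dump(P,open('w3.pkl','wb'))
```

```text
[ 0.53716653  0.06301502 -0.03379638] [-0.140985    0.18103359  0.2326179 ]
```

View pics/w3.png

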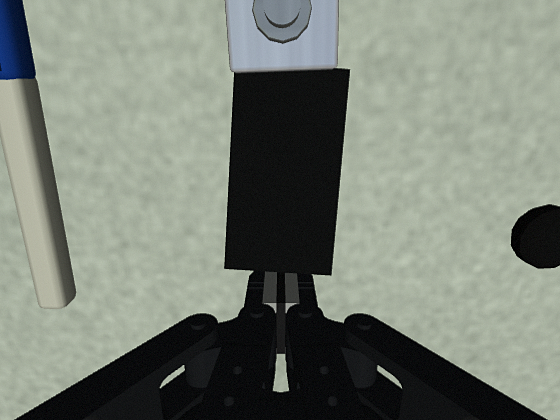

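The push works. The wedge's rear edge is now (226,268)-(331,274), its thin right corner is at (349,70) just going under the lug, and the screw is at (282,13).

Run:
```python
from h import *
import pickle;P=pickle.load(open('w3.pkl','rb'))
f=lambda u,v,z:hit('wrist',u,v,z,P)
a,b,c,s=f(226,268,.018),f(331,274,.018),f(349,70,.002),f(282,13,.043)
print(a.round(4),b.round(4),c.round(4),'screw',s.round(4))
e=(a-b)[:2];h=np.array([e[1],-e[0]])/np.linalg.norm(e);m=(a+b)[:2]/2
yw=np.arctan2(h[1],h[0]);yw2=np.arctan2(*(c-b)[1::-1]);print('yaw',np.degrees([yw,yw2]))
r=s[:2]-m;h=np.array([np.cos(yw2),np.sin(yw2)]);print('screw in wedge frame (from face)',r@h,-r[0]*h[1]+r[1]*h[0])
```

```text
[0.551  0.0864 0.018 ] [0.5475 0.0433 0.018 ] [0.6265 0.0366 0.002 ] screw [0.6386 0.0622 0.043 ]
yaw [-4.61099153 -4.86950328]
screw in wedge frame (from face) 0.08930586469011173 0.004987023583615699
```

>>> jog_arm --targets '[{"slide": [0.2,0,0],"rotation": [0,0,0],"fingers": 0},{"slide": [0.2,0,0],"rotation": [0,0,0],"fingers": 0},{"slide": [0.2,0,0],"rotation": [0,0,0],"fingers": 0},{"slide": [0.2,0,0],"rotation": [0,0,0],"fingers": 0},{"slide": [0.2,0,0],"rotation": [0,0,0],"fingers": 0},{"slide": [0.2,0,0],"rotation": [0,0,0],"fingers": 0},{"slide": [0.2,0,0],"rotation": [0,0,0],"fingers": 0},{"slide": [0.2,0,0],"rotation": [0,0,0],"fingers": 0},{"slide": [0.2,0,0],"rotation": [0,0,0],"fingers": 0},{"slide": [0.2,0,0],"rotation": [0,0,0],"fingers": 0},{"slide": [0.2,0,0],"rotation": [0,0,0],"fingers": 0},{"slide": [0.2,0,0],"rotation": [0,0,0],"fingers": 0},{"slide": [0.2,0,0],"rotation": [0,0,0],"fingers": 0},{"slide": [0.2,0,0],"rotation": [0,0,0],"fingers": 0},{"slide": [0,0,0],"rotation": [0,0,0],"fingers": 0}]'

```text
t: 8.12
tcp_pos: [0.5651, 0.0625, -0.0338]
tool_rot: [-0.0, 1.0, -0.008, 0.0]
contact_force: [-0.3, -0.4, 0.1]
grip_width: 0.0002
```

>>> jog_arm --targets '[{"slide": [0.2,0,0],"rotation": [0,0,0],"fingers": 0},{"slide": [0,0,0],"rotation": [0,0,0],"fingers": 0},{"slide": [0,0,0],"rotation": [0,0,0],"fingers": 0}]'

```text
t: 8.37
tcp_pos: [0.5667, 0.0625, -0.0338]
tool_rot: [-0.0, 1.0, -0.008, 0.0]
contact_force: [0.6, 0.2, 0.5]
grip_width: -0.0002
```

>>> jog_arm --targets '[{"slide": [0.2,0,0],"rotation": [0,0,0],"fingers": 0},{"slide": [0,0,0],"rotation": [0,0,0],"fingers": 0},{"slide": [0,0,0],"rotation": [0,0,0],"fingers": 0}]'

```text
t: 8.62
tcp_pos: [0.5687, 0.0625, -0.0338]
tool_rot: [-0.0, 1.0, -0.008, 0.0]
contact_force: [-0.3, 0.3, 0.2]
grip_width: 0.0001
```

>>> jog_arm --targets '[{"slide": [0.2,0,0],"rotation": [0,0,0],"fingers": 0},{"slide": [0,0,0],"rotation": [0,0,0],"fingers": 0},{"slide": [0,0,0],"rotation": [0,0,0],"fingers": 0}]'

```text
t: 8.87
tcp_pos: [0.5707, 0.0625, -0.0338]
tool_rot: [-0.0, 1.0, -0.008, 0.0]
contact_force: [-1.0, 0.1, -0.2]
grip_width: -0.0003
```

>>> jog_arm --targets '[{"slide": [0.15,0,0],"rotation": [0,0,0],"fingers": 0},{"slide": [0,0,0],"rotation": [0,0,0],"fingers": 0},{"slide": [0,0,0],"rotation": [0,0,0],"fingers": 0}]'

```text
t: 9.12
tcp_pos: [0.5721, 0.0624, -0.0339]
tool_rot: [-0.0, 1.0, -0.008, -0.0]
contact_force: [-3.0, 1.5, -0.2]
grip_width: 0.0002
```

```bash
cat >> h.py <<'E'
def favg(n=8):
    F=[]
    for _ in range(n): F.append(monitor.get_state()['contact_force']); imaging.snapshot('wrist')
    return np.mean(F,0).round(2),np.std(F,0).round(2)
E
python3 - <<'E'
from h import *
print(favg(),monitor.get_state()['tcp_pos'])
P=imaging.camera_params('wrist');b,d=imaging.snapshot('wrist');cv2.imwrite('pics/w4.png',b)
w=world('wrist',d,P);print('lug z',[w[v,u].round(4) for v,u in((20,260),(20,300),(8,280))],'wedge rear',w[240,260].round(4))
E
```

```text
(array([-2.45,  0.11, -0.36]), array([0.4 , 0.65, 0.4 ])) [ 0.57213022  0.0624296  -0.03385648]
lug z [array([0.6669, 0.0659, 0.0731]), array([0.6667, 0.0586, 0.0738]), array([0.6689, 0.0622, 0.0725])] wedge rear [0.5974 0.0716 0.0161]
```

View pics/w4.png

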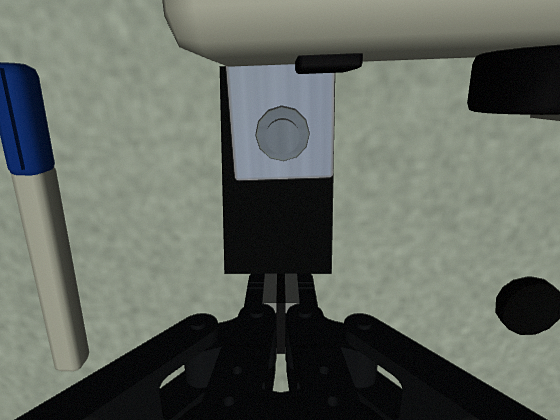

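The wedge is aligned under the screw (rear edge (225,273)-(331,273), screw head (282,132)), with push 2.4 N and its thin end about 24 mm past the screw. A little more to seat it.

>>> jog_arm --targets '[{"slide": [0.15,0,0],"rotation": [0,0,0],"fingers": 0},{"slide": [0,0,0],"rotation": [0,0,0],"fingers": 0},{"slide": [0,0,0],"rotation": [0,0,0],"fingers": 0}]'

```text
t: 9.82
tcp_pos: [0.5738, 0.0624, -0.0338]
tool_rot: [-0.0, 1.0, -0.008, 0.0]
contact_force: [-2.0, 0.3, 0.1]
grip_width: -0.0
```

Run:
```python
from h import *
print(favg(),monitor.get_state()['tcp_pos'])
```

```text
(array([-1.34,  0.43, -0.91]), array([0.37, 0.44, 0.73])) [ 0.57383607  0.06240247 -0.03376784]
```

>>> jog_arm --targets '[{"slide": [0.15,0,0],"rotation": [0,0,0],"fingers": 0},{"slide": [0,0,0],"rotation": [0,0,0],"fingers": 0},{"slide": [0,0,0],"rotation": [0,0,0],"fingers": 0}]'

```text
t: 10.47
tcp_pos: [0.5748, 0.0624, -0.0338]
tool_rot: [0.0, 1.0, -0.008, -0.0]
contact_force: [-4.6, 0.4, 2.6]
grip_width: -0.0
```

Run:
```python
from h import *
print(favg(10),monitor.get_state()['tcp_pos'])
```

```text
(array([-5.16,  0.21,  3.14]), array([0.54, 0.35, 0.6 ])) [ 0.57480385  0.06240634 -0.0338311 ]
```

Push is now about 5 N with the thin end about 27 mm past the screw, so I stop here. I'll retreat, rise and look from above.

>>> jog_arm --targets '[{"slide": [-0.5,0,0],"rotation": [0,0,0],"fingers": 0},{"slide": [-1.5,0,0],"rotation": [0,0,0],"fingers": 0},{"slide": [-1.5,0,0],"rotation": [0,0,0],"fingers": 0},{"slide": [0,0,-2],"rotation": [0,0,0],"fingers": 0},{"slide": [0,0,-3],"rotation": [0,0,0],"fingers": 0},{"slide": [0,0,-3],"rotation": [0,0,0],"fingers": 0},{"slide": [0,0,-3],"rotation": [0,0,0],"fingers": 0},{"slide": [0,0,-3],"rotation": [0,0,0],"fingers": 0},{"slide": [0,0,0],"rotation": [0,0,0],"fingers": 0},{"slide": [0,0,0],"rotation": [0,0,0],"fingers": 0}]'

```text
t: 11.8
tcp_pos: [0.5416, 0.063, 0.1079]
tool_rot: [-0.0, 1.0, -0.008, 0.002]
contact_force: [-0.0, -0.0, -0.2]
grip_width: 0.0002
```

Run:
```python
from h import *
import pickle
s=monitor.get_state();print(s['tcp_pos'],favg(4))
P=imaging.camera_params('wrist');b,d=imaging.snapshot('wrist');cv2.imwrite('pics/w5.png',b);np.savez('w5.npz',d=d);pickle.dump(P,open('w5.pkl','wb'))
```

```text
[0.54155455 0.06299931 0.10786304] (array([ 0.32,  0.14, -0.03]), array([0.52, 0.7 , 0.23]))
```

View pics/w5.png

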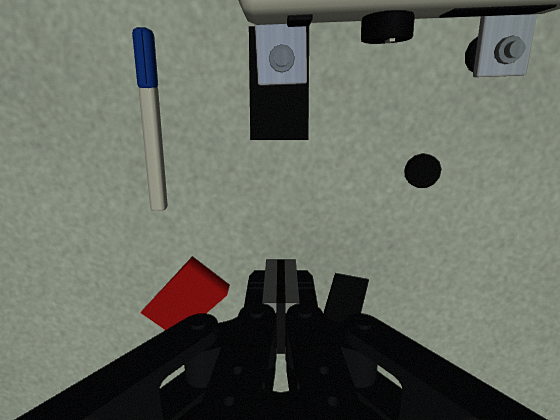

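The wedge sits under the lug: rear edge (250,139)-(309,139), left screw head (281,58), right screw head (512,47). Nothing nearby has moved.

Run:
```python
from h import *
import pickle;P=pickle.load(open('w5.pkl','rb'))
f=lambda u,v,z:hit('wrist',u,v,z,P)
L,R=f(281,58,.043),f(512,47,.043);r=(f(250,139,.018)+f(309,139,.018))/2
print(L.round(4),R.round(4),r.round(4),'past',r[0]+.08-L[0])
y=(L-R)[:2]/np.linalg.norm((L-R)[:2]);x=np.array([y[1],-y[0]])
c=L[:2]+.043*x-.007*y;print('corner',c,'from tcp',c-monitor.get_state()['tcp_pos'][:2])
```

```text
[0.6413 0.0622 0.043 ] [ 0.6453 -0.0841  0.043 ] [0.5867 0.0642 0.018 ] past 0.025416844188911103
corner [0.68450009 0.05640136] from tcp [ 0.14499105 -0.00653181]
```

>>> jog_arm --targets '[{"slide": [3.5,0.1,0],"rotation": [0,0,0],"fingers": 0},{"slide": [3.6,0.1,0],"rotation": [0,0,0],"fingers": 0},{"slide": [3.6,0.1,0],"rotation": [0,0,0],"fingers": 0},{"slide": [3.5,0.1,0],"rotation": [0,0,0],"fingers": 0},{"slide": [0,0,0],"rotation": [0,0,0],"fingers": 0},{"slide": [0,0,2.5],"rotation": [0,0,0],"fingers": 0},{"slide": [0,0,2.5],"rotation": [0,0,0],"fingers": 0},{"slide": [0,0,1],"rotation": [0,0,0],"fingers": 0},{"slide": [0,0,0.4],"rotation": [0,0,0],"fingers": 0},{"slide": [0,0,0],"rotation": [0,0,0],"fingers": 0},{"slide": [0,0,0],"rotation": [0,0,0],"fingers": 0}]'

```text
t: 12.97
tcp_pos: [0.6825, 0.0567, 0.0429]
tool_rot: [0.0, 1.0, -0.008, 0.0]
contact_force: [0.1, 0.3, 0.2]
grip_width: -0.0001
```

Run:
```python
from h import *
print(monitor.get_state()['tcp_pos'],favg(4))
P=imaging.camera_params('wrist');b,d=imaging.snapshot('wrist');w=world('wrist',d,P)
for v in(225,245,255,258,260,262,265):print(v,w[v,273].round(4),w[v,290].round(4))
```

```text
[0.68245619 0.05665614 0.04289309] (array([ 0.32,  0.03, -0.12]), array([0.12, 0.57, 0.62]))
225 [0.7126 0.0605 0.089 ] [0.7126 0.0535 0.0893]
245 [0.6971 0.0612 0.0749] [0.6964 0.0533 0.0738]
255 [0.6919 0.0613 0.0749] [0.6914 0.0533 0.074 ]
258 [0.6904 0.0613 0.0749] [0.6898 0.0533 0.0739]
260 [0.694  0.0611 0.0841] [0.6938 0.0535 0.0838]
262 [0.694  0.061  0.0859] [0.694  0.0536 0.086 ]
265 [0.6939 0.061  0.0883] [0.694  0.0537 0.0889]
```

Tip is at about 0.083 and the housing top at 0.0745, so contact is expected after about 8 mm more. I'll press in small steps.

>>> jog_arm --targets '[{"slide": [0,0,0.4],"rotation": [0,0,0],"fingers": 0},{"slide": [0,0,0.2],"rotation": [0,0,0],"fingers": 0},{"slide": [0,0,0.1],"rotation": [0,0,0],"fingers": 0},{"slide": [0,0,0],"rotation": [0,0,0],"fingers": 0},{"slide": [0,0,0],"rotation": [0,0,0],"fingers": 0}]'

```text
t: 13.63
tcp_pos: [0.6831, 0.057, 0.0377]
tool_rot: [-0.0, 1.0, -0.008, 0.002]
contact_force: [-7.1, 2.0, 32.8]
grip_width: 0.0003
```

>>> jog_arm --targets '[{"slide": [0,0,0.1],"rotation": [0,0,0],"fingers": 0},{"slide": [0,0,0],"rotation": [0,0,0],"fingers": 0}]'

```text
t: 13.8
tcp_pos: [0.6833, 0.0571, 0.0375]
tool_rot: [-0.0, 1.0, -0.008, 0.002]
contact_force: [-9.8, 1.9, 42.9]
grip_width: -0.0001
```

>>> jog_arm --targets '[{"slide": [0,0,0.05],"rotation": [0,0,0],"fingers": 0},{"slide": [0,0,0],"rotation": [0,0,0],"fingers": 0}]'

```text
t: 13.97
tcp_pos: [0.6834, 0.0571, 0.0374]
tool_rot: [-0.0, 1.0, -0.008, 0.002]
contact_force: [-13.8, 2.7, 47.7]
grip_width: 0.0002
```

>>> jog_arm --targets '[{"slide": [0,0,0.05],"rotation": [0,0,0],"fingers": 0},{"slide": [0,0,0],"rotation": [0,0,0],"fingers": 0}]'

```text
t: 14.13
tcp_pos: [0.6834, 0.0572, 0.0373]
tool_rot: [-0.0, 1.0, -0.008, 0.002]
contact_force: [-14.7, 3.3, 53.1]
grip_width: 0.0001
```

I batched too much: contact came earlier than predicted and the force reached 53 N. I'm backing off at once to the intended level.

>>> jog_arm --targets '[{"slide": [0,0,-0.3],"rotation": [0,0,0],"fingers": 0},{"slide": [0,0,-0.12],"rotation": [0,0,0],"fingers": 0},{"slide": [0,0,0],"rotation": [0,0,0],"fingers": 0},{"slide": [0,0,0],"rotation": [0,0,0],"fingers": 0}]'

```text
t: 14.47
tcp_pos: [0.6827, 0.0568, 0.0382]
tool_rot: [-0.0, 1.0, -0.008, 0.001]
contact_force: [-1.8, 1.1, 14.9]
grip_width: 0.0002
```

Run:
```python
from h import *
print(monitor.get_state()['tcp_pos'],favg(4))
```

```text
[0.68271318 0.05681301 0.03819756] (array([-2.  ,  1.51, 14.92]), array([0.29, 0.26, 0.12]))
```

Force is 15 N. I'll ease to about 10 N, hold over half a second, then measure the shaker's tilt.

>>> jog_arm --targets '[{"slide": [0,0,-0.05],"rotation": [0,0,0],"fingers": 0},{"slide": [0,0,0],"rotation": [0,0,0],"fingers": 0},{"slide": [0,0,0],"rotation": [0,0,0],"fingers": 0},{"slide": [0,0,0],"rotation": [0,0,0],"fingers": 0},{"slide": [0,0,0],"rotation": [0,0,0],"fingers": 0},{"slide": [0,0,0],"rotation": [0,0,0],"fingers": 0},{"slide": [0,0,0],"rotation": [0,0,0],"fingers": 0},{"slide": [0,0,0],"rotation": [0,0,0],"fingers": 0}]'

```text
t: 15.33
tcp_pos: [0.6827, 0.0567, 0.0384]
tool_rot: [-0.0, 1.0, -0.008, 0.001]
contact_force: [-0.2, 1.1, 10.4]
grip_width: -0.0002
```

Run:
```python
from h import *
print(monitor.get_state()['tcp_pos'],favg(4))
```

```text
[0.68268129 0.05674965 0.03836066] (array([-0.07,  1.36, 10.23]), array([0.41, 0.48, 0.26]))
```

>>> jog_arm --targets '[{"slide": [0,0,-0.05],"rotation": [0,0,0],"fingers": 0},{"slide": [0,0,0],"rotation": [0,0,0],"fingers": 0},{"slide": [0,0,0],"rotation": [0,0,0],"fingers": 0},{"slide": [0,0,0],"rotation": [0,0,0],"fingers": 0},{"slide": [0,0,0],"rotation": [0,0,0],"fingers": 0},{"slide": [0,0,0],"rotation": [0,0,0],"fingers": 0},{"slide": [0,0,0],"rotation": [0,0,0],"fingers": 0}]'

```text
t: 16.12
tcp_pos: [0.6826, 0.0567, 0.0385]
tool_rot: [-0.0, 1.0, -0.008, 0.0]
contact_force: [1.9, 1.3, 5.0]
grip_width: -0.0
```

>>> jog_arm --targets '[{"slide": [0,0,-0.2],"rotation": [0,0,0],"fingers": 0},{"slide": [0,0,-2],"rotation": [0,0,0],"fingers": 0},{"slide": [0,0,-3],"rotation": [0,0,0],"fingers": 0},{"slide": [0,0,-3],"rotation": [0,0,0],"fingers": 0},{"slide": [-3.5,0,-1],"rotation": [0,0,0],"fingers": 0},{"slide": [-3.5,0,0],"rotation": [0,0,0],"fingers": 0},{"slide": [-3.5,0,0],"rotation": [0,0,0],"fingers": 0},{"slide": [-3.5,0,0],"rotation": [0,0,0],"fingers": 0},{"slide": [0,0,0],"rotation": [0,0,0],"fingers": 0},{"slide": [0,0,0],"rotation": [0,0,0],"fingers": 0}]'

```text
t: 16.95
tcp_pos: [0.5399, 0.059, 0.1304]
tool_rot: [0.0, 1.0, -0.008, -0.001]
contact_force: [-0.2, -0.7, 0.1]
grip_width: 0.0002
```

Run:
```python
from h import *
import pickle
print(monitor.get_state()['tcp_pos'],favg(4))
P=imaging.camera_params('wrist');b,d=imaging.snapshot('wrist');cv2.imwrite('pics/w6.png',b);pickle.dump(P,open('w6.pkl','wb'))
f=np.load('side1.npz');P=imaging.camera_params('side')
D=[imaging.snapshot('side')[1] for _ in range(6)]
D=np.mean(D,0);w=world('side',D,P)
def plane(w):
    m=(w[...,0]>.72)&(w[...,0]<.84)&(abs(w[...,1]+.012)<.07)&(w[...,2]>.09)&(w[...,2]<.12)
    m2=(w[...,0]>.67)&(w[...,0]<.70)&(w[...,1]>-.10)&(w[...,1]<.02)&(w[...,2]>.066)&(w[...,2]<.082)
    return [(k.sum(),np.linalg.lstsq(np.c_[w[k][:,:2],np.ones(k.sum())],w[k][:,2],rcond=None)[0].round(4)) for k in(m,m2)]
print(plane(f['w']),plane(w))
```

```text
[0.53994531 0.05898233 0.13039074] (array([ 0.15, -0.26, -0.08]), array([0.75, 0.59, 0.21]))
[(np.int64(854), array([ 0.0333, -0.0066,  0.0785])), (np.int64(192), array([ 0.0004, -0.0024,  0.0729]))] [(np.int64(862), array([0.036 , 0.0006, 0.0769])), (np.int64(186), array([0.0015, 0.0014, 0.0728]))]
```

View pics/w6.png

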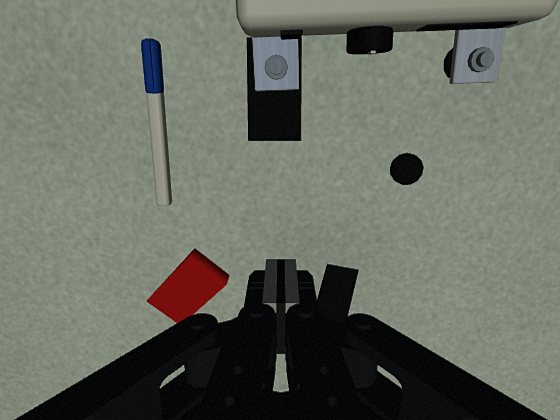

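The wedge is still under the lug (rear edge (248,140)-(301,140), screws (276,67) and (481,59)), and the surroundings are unchanged. One last number check before handing in.

Run:
```python
from h import *
import pickle;P=pickle.load(open('w6.pkl','rb'))
f=lambda u,v,z:hit('wrist',u,v,z,P)
L,R=f(276,67,.043),f(481,59,.043);r=(f(248,140,.018)+f(301,140,.018))/2
print(L.round(4),R.round(4),r.round(4),'past',r[0]+.08-L[0],'lat',L[1]-r[1])
```

```text
[0.6414 0.0617 0.043 ] [ 0.6442 -0.0834  0.043 ] [0.5865 0.0644 0.018 ] past 0.02516026309347441 lat -0.0026846118897298835
```

```bash
python3 -c "
from h import *
print(job.finish_job())"
```

```text
the job is handed in; nothing more can be done
None
```

I pushed the larger black wedge under the bare front-left screw, pressed the housing at that corner to check it, let go, and handed the job in. No verdict came back.

**Wedge:** I stopped at a push of about 5 N. The thin end is about 25 mm past the screw by the wrist camera (26–28 mm by finger position), and the screw is 3 mm off the wedge's centre line.

**Press check:** I held about 15, then 10, then 5 N at the corner, each for roughly half a second. Wedge and shaker showed no shift beyond about 1 mm before and after. Side-camera depth shows the shaker's tilt changed by under 0.5 degrees from the start, and its flat top strip now reads level within about 0.1 degree. I could not measure the loads on the individual pads.

**What went wrong or disagreed:**
- **First push missed:** the real finger ends sit about 41 mm short of the reported TCP (wrist depth and side view agree), so the first push passed over the wedge without touching it. I corrected for that offset afterwards.
- **Press too hard at first:** contact with the housing came about 4 mm earlier than expected, so the force briefly reached about 53 N, well above the 4–15 N asked for. I backed off at once.
- **Surroundings:** in the wrist pictures before and after, the things in view (marker, lost pad, red and small black wedges) look unmoved. I took no final overview of the bottles, rack, tip box or mouse.

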